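Hold the lens case over the steriliser lamp

ROBOT

A 6-joint arm with a two-finger parallel gripper is mounted at the origin on the work surface. World frame = base frame: x ahead of the robot, y to its left, z up, the work surface at z = 0. Lengths are in mm, angles in rad, forces in N, time in s.
With the tool pointing down it reaches from about 350 to 875 mm from the base axis. Payload 4.2 kg.
Tool frame: the origin (TCP) lies between the finger pads, 19 mm behind the fingertips; this is the grasp point; y points along the fingers, x is the direction in which the jaws open and shut, and the axes are right-handed (so a half turn about y gives the same grasp; the last joint's range is limited). The gripper opens to 85 mm and grips with 20 to 120 N. Pads are 22 mm wide; open, the fingers measure 114 mm over their backs; the gripper's body (76 mm by 85 mm) begins 54 mm behind the grasp point. The pads swing forward as they close: fully open they stand 13 mm farther back than shut.
Start: joints at [-1.054, 0.385, 0.008, 0, -1.194, -0.259], TCP at [159.363, -604.32, 250.012] pointing down, gripper open.
Joint ranges: [-3.14, 3.14], [-1.21, 2.06], [-1.07, 1.41], [-3.16, 2.05], [-2.99, -0.16], [-3.1, 3.1]. Speed limits (rad/s): [2.79, 2.79, 3.14, 3.14, 3.14, 3.14].

INTERFACE

Orientations are given as a unit quaternion [x, y, z, w].
In Python, from bench import read_state, get_image, job_done gives the robot as it stands.
- The arm moves only by the tool play_rows, never from a script. Its argument "series" is a list of rows, each a list of 7 numbers: the shift along the tool's x, y, z in m, then the turn, a rotation vector about the tool's x, y, z in rad, then the finger opening in m, from 0 to 0.0854. In form: [[x, y, z, wx, wy, wz, claw], ...]. A call has 1 to 10 rows; each row shifts and turns the pose as measured when the row begins, along the tool's axes as they then stand; what a row does not reach is not made up. A row lasts 1/10 s, in which the tool goes at most 50 mm and 8.59 degrees, less where a joint would pass 70% of its speed; a pose out of reach is approached as far as the arm can. A call with a gripper value outside its range is refused whole. The fingers move at their own pace and stop on an object; the grip force is fixed at half the most. Time passes only in rows, so rows that do not move let the fingers close. It gives the time, the measured TCP pose, the force and the opening at its end, in the units of the state.
- read_state(): the state, without advancing time (a new reading comes with each control period).
- get_image(name): name is "scene" or "top"; returns a dict with "color" (420x560x3 uint8, red, green, blue), "intrinsics" (3x3 intrinsics, pixels), "origin" and "orientation" of the camera in the world. Camera axes: x right, y down, z forward; pixel columns grow to the right and rows downward; lengths in mm; the calibration is good to about 2 mm. A picture is of the moment at which its call begins. There is no depth.
- job_done(): hands the job in, once; it reports no verdict.
The state is a dict: "clock": time; "joints": joint angles; "joint_vel": joint speeds; "joint_efforts": joint torques, N m; "position": TCP position; "ee_rot": TCP orientation; "contact_force": force on the tool from outside, world axes, zero at the start; "wrist_torque": the same for the moment, N m; "gripper_width": finger opening in mm.
Only numpy, scipy, OpenCV 4.12 (cv2) and the standard library are available. Lean on these libraries where they do the work, as an engineer would, in place of code of your own. Each camera call takes 0.05 s, during which the arm holds its last target. There are 200 camera calls.

TASK

Turn the dial of the low steriliser lamp until its pointer points straight at the raised index mark, and leave it there. Then pick the lens case up out of the tray, lift it over the rail without anything touching the rail, and hold it level about a centimetre above the lamp's window, centred on it and with its long side along the window's long side. The case must not touch the lamp; finish while still holding it there, and leave the cup, the pump and the mirror where they stand.

Things in the scene. Friction and masses are not known exactly. Their poses are not given: they have to be found in the camera images.
- lamp: low white steriliser lamp, a box 210 (x) x 120 (y) x 45 mm high, fixed on the shelf; it stands on either side of the rail. Origin: centre of its underside. x runs from the dial end (-x) to the window end (+x), z up. Its flat top carries the dial, the mark and the window
- window (a point): centre of the lamp's window, at the height of the lamp's top face (45 mm above the shelf), 45 mm from the lamp's origin along its +x; same axes as the lamp. The flat dark window is 90 mm along x and 46 mm along y, in a grey border, flush with the top
- dial (a joint): angle of the steel dial, rad, clockwise from above, 0 to 3.14. At 0 its pointer (black stripe on one end of the bar) points along the lamp's +y; at 1.571 along the lamp's +x, straight at the raised black index mark (14 x 5 x 4 mm high, 29 to 43 mm from the dial axis, on the window side). Starts between 0.25 and 0.95. Turns stiffly (0.04 N m), stays where left
- dial_grip (a point): point on the upright axis of the dial, 73 mm above the shelf, 55 mm from the lamp's origin along its -x: a good TCP height to grip the bar. The dial is a disc 50 mm across, 6 mm high, carrying an upright bar 48 mm long (along the pointer), 12 mm thick and 30 mm high, whose top is 81 mm above the shelf
- tray: hard green silicone lens tray, open, 170 (x) x 140 (y) x 14 mm, walls and floor 5 mm thick, fixed on the shelf across the rail from the lamp. Origin: centre of its underside
- case: red plastic lens case, loose in the tray, lids on, upright: two round wells with screw lids side by side, 71 mm long (x), 33 mm wide (y), 22 mm high, 25 to 49 g. Origin: centre of its underside. The bridge between the wells has flat sides 29 mm apart (across y), 12 mm high: grip it there, from above, at the middle
- rail: chrome guard rail, fixed, 360 mm long along its x with three posts, 80 mm high, 12 mm thick, feet 28 mm across. It stands between tray and lamp. Origin: on the shelf under its middle
- cup: chrome toothbrush cup, 74 mm across, 100 mm high, with a brush reaching 165 mm. Loose bystander. Origin: centre of its underside
- pump: brushed steel pump dispenser, 66 mm across, 160 mm high, nozzle reaching 50 mm towards its -x. Loose bystander. Origin: centre of its underside
- mirror: rectangular mirror 180 x 200 mm on a wooden foot 100 (x) x 190 (y) mm, 237 mm high in all. Loose bystander. Origin: centre of its underside
Mind the look-alikes: they are no part of the job. Of the things like the case, leave any that is grey; of the rest the larger one is meant.

How it is judged:
By the outcome, as a careful person would: the job done as asked, in the order asked, and still so for the second after the job is handed in, while the arm keeps its last pose, push and grip.
It also fails if it takes over 64 s, if anything falls off the work surface, if the arm or the gripper's body presses on something with over 40 N, if the wrist force passes 120 N, or if a joint passes its speed limit or range.

## Working session

There is one attempt and no reset: what is moved stays moved. The work goes in short steps, Python scripts to look and compute and a tool call to move; the robot and the scene stay as the last step left them, time stands still between calls to the robot, and variables do not carry over. Pictures are saved under pics/ and viewed, about 8 in all and at most 12, crops included, and the job is handed in when it is done.

Besides the shell and the picture viewer there is one more tool, called after "Emit:" as name(argument=value, ...) on one line, values as JSON. play_rows: Moves the arm, as the interface text tells. Its arguments: {"type":"object","properties":{"series":{"type":"array","items":{"type":"array","items":{"type":"number"}}}},"required":["series"]}

```bash
mkdir -p pics; ls; cat > h.py <<'E'
import numpy as np, cv2
from scipy.spatial.transform import Rotation as R
from bench import read_state, get_image, job_done
def snap(n,f=None):
    d=get_image(n); 
    if f: cv2.imwrite('pics/'+f,cv2.cvtColor(d['color'],cv2.COLOR_RGB2BGR))
    np.savez(f'last_{n}.npz',color=d['color'],K=d['intrinsics'],o=d['origin'],q=d['orientation'])
    return d
def load(n):
    z=np.load(f'last_{n}.npz'); return z['color'],z['K'],z['o'],z['q']
def ray(c,uv):
    _,K,o,q=c; M=np.array(q); M=R.from_quat(q).as_matrix() if M.shape==(4,) else M
    d=M@np.linalg.solve(np.array(K),[uv[0],uv[1],1]); return np.array(o,float),d/np.linalg.norm(d)
def onz(c,uv,z):
    o,d=ray(c,uv); return o+d*(z-o[2])/d[2]
def tri(c1,u1,c2,u2):
    o1,d1=ray(c1,u1);o2,d2=ray(c2,u2)
    t=np.linalg.lstsq(np.c_[d1,-d2],o2-o1,rcond=None)[0]
    a,b=o1+t[0]*d1,o2+t[1]*d2; return (a+b)/2,np.linalg.norm(a-b)
def proj(c,p):
    _,K,o,q=c; M=R.from_quat(q).as_matrix(); x=np.array(K)@(M.T@(np.array(p,float)-o)); return x[:2]/x[2]
E
python3 - <<'E'
from h import *
for n in('scene','top'):
    d=snap(n,n+'0.png'); print(n,d['intrinsics'],d['origin'],d['orientation'])
print(read_state())
E
```

```text
pics
scene [[469.89187526   0.         289.87918879]
 [  0.         469.89187526 211.95517505]
 [  0.           0.           1.        ]] [1237.07856302 -262.34647216  992.17559595] [ 0.81022315  0.48827662 -0.15973354 -0.28215172]
top [[468.07574955   0.         285.55222838]
 [  0.         468.07574955 208.5399094 ]
 [  0.           0.           1.        ]] [ 320.23645227   62.07549768 1515.06377319] [ 0.71740229 -0.68886563  0.07015694 -0.07665577]
{'clock': 0.1, 'joints': array([-1.05440796e+00,  3.85485622e-01,  6.78415814e-03, -4.55492085e-04,
       -1.19395927e+00, -2.58608039e-01]), 'joint_vel': array([-7.11251120e-04, -2.60901652e-03,  3.95679463e-03,  1.14903109e-03,
       -1.11355783e-03, -7.00089899e-05]), 'joint_efforts': array([-6.55489057e-04, -3.93320775e+01,  1.88930064e+01,  4.19794902e+00,
       -2.60617227e-03,  5.57025828e-06]), 'position': array([ 159.24842607, -603.88853583,  249.03275436]), 'ee_rot': array([ 0.43108296,  0.56047627, -0.55968945, -0.43218231]), 'contact_force': array([ 0.28387789,  0.90722471, -0.65972728]), 'wrist_torque': array([ 0.02965675, -0.02831083, -0.00160599]), 'gripper_width': 85.3868900809752}
```

View pics/scene0.png

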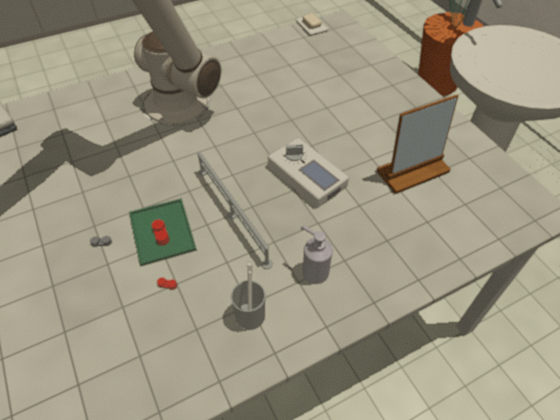

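View pics/top0.png

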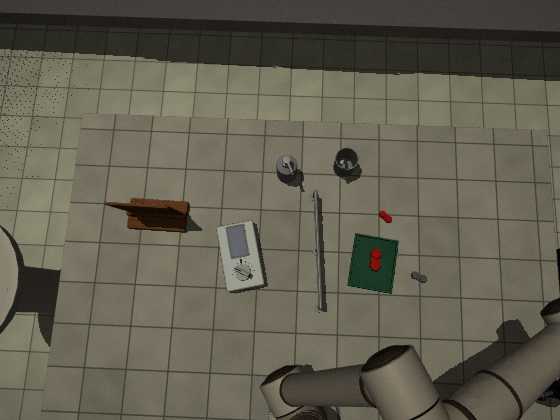

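The scene shows three case-like things:
- Large red case in the tray: scene (160,232), top (376,260).
- Small red one outside the tray: scene (167,283), top (385,216).
- Grey one: scene (100,241), top (419,277).

I choose the large red case in the tray. The lamp is at top (241,256), the dial at about (242,271), and the rail lies at column ~319.

```bash
python3 - <<'E'
from h import *
T=load('top');S=load('scene')
for n,c in(('top',T),('scene',S)):
    im=c[0].astype(int); r,g,b=im[...,0],im[...,1],im[...,2]
    m=((r>110)&(g<60)&(b<60)).astype(np.uint8)
    gm=((g>r+15)&(g>b+5)&(g<120)).astype(np.uint8)
    for nm,mm in(('red',m),('green',gm)):
        k,l,st,ce=cv2.connectedComponentsWithStats(mm)
        for i in range(1,k):
            if st[i,4]>25: 
                cs=np.argwhere(l==i)[:,::-1].astype(np.float32); print(n,nm,ce[i].round(1),st[i],cv2.minAreaRect(cs))
a=cv2.resize(T[0][205:305,205:285],None,fx=5,fy=5,interpolation=cv2.INTER_CUBIC)
b=cv2.resize(S[0][135:205,255:355],None,fx=4,fy=4,interpolation=cv2.INTER_CUBIC)
c=cv2.resize(S[0][200:270,120:200],None,fx=3,fy=3,interpolation=cv2.INTER_CUBIC)
o=np.zeros((500,800,3),np.uint8);o[:500,:400]=a;o[:280,400:800]=b;o[280:490,400:640]=c
cv2.imwrite('pics/c1.png',o[...,::-1])
E
```

```text
top red [385.5 215.8] [380 211  12  11  61] ((385.13116455078125, 215.94261169433594), (12.931726455688477, 6.145770072937012), 39.80556869506836)
top red [375.5 259. ] [371 249  10  21 151] ((375.3000183105469, 258.9000244140625), (8.719776153564453, 20.180051803588867), 4.763641834259033)
top green [372.6 263.5] [ 348  233   51   60 2044] ((373.1647644042969, 262.6791687011719), (44.32467269897461, 53.75221633911133), 8.746162414550781)
scene red [160.1 231.8] [153 221  16  23 243] ((159.9499969482422, 231.85000610351562), (23.717082977294922, 11.384199142456055), 71.56505584716797)
scene red [166.8 283.6] [159 279  17  10  92] ((166.98077392578125, 283.5961608886719), (16.669872283935547, 7.452413558959961), 11.309932708740234)
scene green [161.3 230.9] [ 130  199   66   66 2549] ((160.82693481445312, 230.86538696289062), (53.50053405761719, 57.44729232788086), 74.74488067626953)
```

View pics/c1.png

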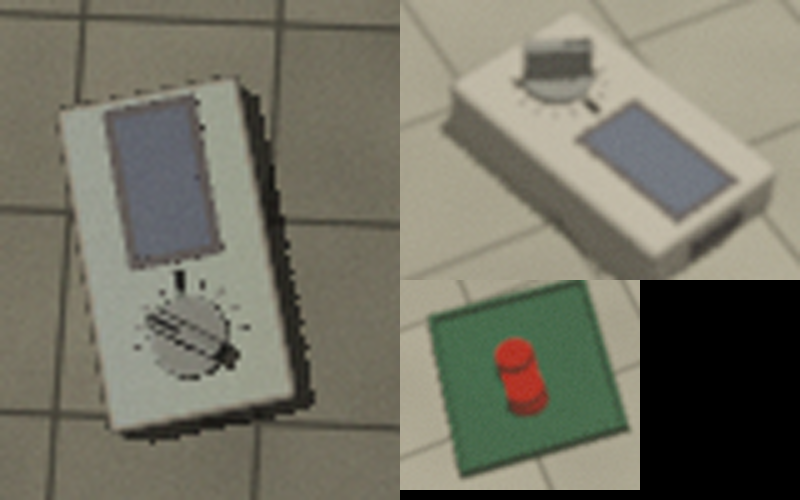

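The crop shows the lamp with the window at the top and the index mark at crop (180,280). The dial centre is near (188,335), with the black pointer end towards the lower right at (230,355). The red case sits upright in the tray. Next I measure positions.

```bash
python3 - <<'E'
from h import *
T=load('top');S=load('scene')
A=lambda u,v:(205+(u+.5)/5-.5,205+(v+.5)/5-.5)
B=lambda u,v:(255+(u-400+.5)/4-.5,135+(v+.5)/4-.5)
tw=[A(104,112),A(195,96),A(222,250),A(132,268)]
sw=[B(575,138),B(632,100),B(738,180),B(678,222)]
print('top win',[onz(T,p,45).round(0)[:2] for p in tw]);print('scene win',[onz(S,p,45).round(0)[:2] for p in sw])
tl=[A(62,110),A(238,80),A(295,398),A(112,430)]
print('lamp',[onz(T,p,45).round(0)[:2] for p in tl])
print('dialc',onz(T,A(190,335),51).round(0),'ptr',onz(T,A(230,355),81).round(0),'bar other',onz(T,A(150,318),81).round(0),'mark',onz(T,A(180,280),49).round(0))
# blue masks
for c,(v0,v1,u0,u1) in((T,(205,305,205,285)),(S,(135,205,255,355))):
    im=c[0][v0:v1,u0:u1].astype(int); m=(im[...,2]>im[...,0]+4)
    k,l,st,ce=cv2.connectedComponentsWithStats(m.astype(np.uint8)); i=1+st[1:,4].argmax()
    pts=np.argwhere(l==i)[:,::-1].astype(np.float32)+[u0,v0]; 
    w=np.array([onz(c,p,45)[:2] for p in pts],np.float32); print('window',(ce[i]+[u0,v0]).round(1),w.mean(0),cv2.minAreaRect(w))
# red
for n,c,box in(('top',T,(240,275,360,390)),('scene',S,(215,250,145,180))):
    v0,v1,u0,u1=box; im=c[0][v0:v1,u0:u1].astype(int); m=(im[...,0]>im[...,1]+40)
    pts=np.argwhere(m)[:,::-1]+[u0,v0]
    for z in(5,17,27):
        w=np.array([onz(c,p,z)[:2] for p in pts],np.float32); print(n,z,w.mean(0),cv2.minAreaRect(w))
# tray, rail top
for n,c in(('top',T),('scene',S)):
    im=c[0].astype(int); r,g,b=im[...,0],im[...,1],im[...,2]
    gm=(g>r+15)&(g>b+5)&(g<120); rr=((r>g+40))
    l=cv2.morphologyEx((gm).astype(np.uint8),cv2.MORPH_CLOSE,np.ones((9,9)))
    k,l,st,ce=cv2.connectedComponentsWithStats(l);i=1+st[1:,4].argmax()
    w=np.array([onz(c,p,14)[:2] for p in np.argwhere(l==i)[:,::-1]],np.float32); print(n,'tray',cv2.minAreaRect(w))
print('rail', tri(T,(315,193),S,(201,156)),tri(T,(320,309),S,(201,156)),tri(T,(315,193),S,(268,262)))
print('rail top',onz(T,(315,193),80),onz(T,(320,309),80))
print('pump',onz(T,(287,160),160),'cup',onz(T,(346,157),100),'mirror',onz(T,(158,207),20))
print('tri win',tri(T,np.mean(tw,0),S,np.mean(sw,0)))
E
```

```text
top win [array([562., 271.]), array([575., 214.]), array([478., 191.]), array([464., 247.])]
scene win [array([476., 190.]), array([462., 243.]), array([560., 269.]), array([573., 214.])]
lamp [array([563., 298.]), array([587., 187.]), array([388., 140.]), array([363., 253.])]
dialc [423. 207.  51.] ptr [410. 179.  81.] bar other [430. 229.  81.] mark [457. 216.  49.]
window [237. 241.] [519.2812  231.35512] ((519.78955078125, 231.28826904296875), (88.85954284667969, 45.02607345581055), 13.120732307434082)
window [318.9 174.6] [518.9371  229.84267] ((518.49365234375, 229.50592041015625), (88.36727142333984, 44.946998596191406), 13.834272384643555)
top 5 [ 483.04156 -212.36678] ((482.7746276855469, -212.07687377929688), (32.09488296508789, 68.27593994140625), 89.96927642822266)
top 17 [ 481.74774 -210.18591] ((481.4830322265625, -209.89825439453125), (31.8398380279541, 67.73339080810547), 89.96927642822266)
top 27 [ 480.66977 -208.36841] ((480.4067687988281, -208.082763671875), (31.62731170654297, 67.28128814697266), 89.96928405761719)
scene 5 [ 471.32382 -211.31244] ((470.79806518554
[... 461 characters left out ...]
167969)
scene tray ((474.3185119628906, -206.9439697265625), (137.53611755371094, 172.13839721679688), 82.27378845214844)
rail (array([601.26808243, -47.94502728, 332.84352474]), np.float64(105.70479160605554)) (array([320.07419234, -33.69929096,  59.39513626]), np.float64(3.86076758136684)) (array([691.03792527, -11.70351569,  22.20235349]), np.float64(0.6560811506317608))
rail top [676.56674271  -9.14093506  80.        ] [319.49770734 -34.16061006  80.        ]
pump [756.04337089  82.32502609 160.        ] cup [ 792.60843564 -102.75031596  100.        ] mirror [623.87076113 499.59260348  20.        ]
tri win (array([519.06294517, 229.80124453,  45.15290392]), np.float64(1.650829050615776))
```

```bash
cat >> h.py <<'E'
def plan(p,jaw,yaw_first=True):
    """total tool-axis shift (m) after straightening tool to jaw heading (deg), and turn about tool axes"""
    s=read_state(); M=R.from_quat(s['ee_rot']); x,y,z=M.as_matrix().T
    print('t',s['clock'],'pos',s['position'].round(1),'jaw',np.degrees(np.arctan2(x[1],x[0])).round(2),'down',y.round(3),'w',round(s['gripper_width'],1),'F',s['contact_force'].round(1),'j',s['joints'].round(2))
    best=None
    for a in(jaw,jaw+180):
        a=np.radians(a); X=np.array([np.cos(a),np.sin(a),0]);Y=np.array([0,0,-1.]);G=R.from_matrix(np.c_[X,Y,np.cross(X,Y)])
        rv=(M.inv()*G).as_rotvec(); d=G.inv().apply(np.array(p)-s['position'])/1000
        d0=M.inv().apply(np.array(p)-s['position'])/1000
        print('jawgoal',np.degrees(a).round(0),'turn',rv.round(4),'shift after',d.round(4),'shift before',d0.round(4))
E
python3 - <<'E'
from h import *
plan([421.7,207.5,200],-21.7)
E
```

```text
t 0.1 pos [ 159.2 -603.9  249. ] jaw 104.76 down [-0.001  0.002 -1.   ] w 85.4 F [ 0.3  0.9 -0.7] j [-1.05  0.39  0.01 -0.   -1.19 -0.26]
jawgoal -22.0 turn [-2.1000e-03  2.2071e+00  1.0000e-03] shift after [-0.0562  0.049   0.8509] shift before [ 0.7177  0.0504 -0.4605]
jawgoal 158.0 turn [ 8.000e-04 -9.344e-01  1.800e-03] shift after [ 0.0562  0.049  -0.8509] shift before [ 0.7177  0.0504 -0.4605]
```

Emit:
play_rows(series=[[0.029,0,-0.04,0,0,0,0.085],[0.029,0,-0.04,0,0,0,0.085],[0.029,0,-0.04,0,0,0,0.085],[0.029,0,-0.04,0,0,0,0.085],[0.029,0,-0.04,0,0,0,0.085],[0.029,0,-0.04,0,0,0,0.085],[0.029,0,-0.04,0,0,0,0.085],[0.029,0,-0.04,0,0,0,0.085],[0.029,0,-0.04,0,0,0,0.085],[0,0,0,0,-0.12,0,0.085]])

```text
clock: 1.1
position: [445.0, -253.0, 244.1]
ee_rot: [0.395, 0.585, -0.583, -0.402]
contact_force: [-2.0, -0.9, -0.9]
gripper_width: 85.0
```

Emit:
play_rows(series=[[0,0,0,0,-0.12,0,0.085],[0,0,0,0,-0.12,0,0.085],[0,0,0,0,-0.12,0,0.085],[0,0,0,0,-0.12,0,0.085],[0,0,0,0,-0.12,0,0.085],[0,0,0,0,-0.12,0,0.085],[0,0,0,0,-0.12,0,0.085],[0,0,0,0,0,0,0.085]])

```text
clock: 1.9
position: [444.6, -248.7, 240.3]
ee_rot: [0.106, 0.702, -0.695, -0.116]
contact_force: [0.3, -0.5, -0.1]
gripper_width: 85.0
```

```bash
python3 - <<'E'
from h import *
plan([421.7,207.5,180],158.3)
E
```

```text
t 1.9 pos [ 444.6 -248.7  240.3] jaw 161.95 down [-0.014  0.012 -1.   ] w 85.0 F [ 0.3 -0.5 -0.1] j [-0.2   0.2  -0.27 -0.01 -1.11 -0.11]
jawgoal 158.0 turn [0.0064 0.0636 0.0167] shift after [ 0.19    0.0603 -0.4154] shift before [ 0.1621  0.0659 -0.4262]
jawgoal 338.0 turn [ 0.0257 -3.0779 -0.0098] shift after [-0.19    0.0603  0.4154] shift before [ 0.1621  0.0659 -0.4262]
```

Emit:
play_rows(series=[[0,0,0,0.006,0.064,0.017,0.085],[0.019,0.004,-0.042,0,0,0,0.085],[0.019,0.004,-0.042,0,0,0,0.085],[0.019,0.004,-0.042,0,0,0,0.085],[0.019,0.004,-0.042,0,0,0,0.085],[0.019,0.004,-0.042,0,0,0,0.085],[0.019,0.004,-0.042,0,0,0,0.085],[0.019,0.004,-0.042,0,0,0,0.085],[0.019,0.004,-0.042,0,0,0,0.085],[0,0,0,0,0,0,0.085]])

```text
clock: 2.9
position: [434.0, 131.8, 205.8]
ee_rot: [0.147, 0.692, -0.691, -0.146]
contact_force: [-0.4, -0.0, -0.7]
gripper_width: 85.0
```

```bash
python3 - <<'E'
from h import *
plan([421.7,207.5,160],158.3)
E
```

```text
t 2.9 pos [434.  131.8 205.8] jaw 156.05 down [ 0.002  0.    -1.   ] w 85.0 F [-0.4 -0.  -0.7] j [ 0.66  0.13 -0.46  0.   -0.98 -1.07]
jawgoal 158.0 turn [ 0.001  -0.0392 -0.0016] shift after [ 0.0394  0.0458 -0.0658] shift before [ 0.0421  0.0458 -0.0641]
jawgoal 338.0 turn [2.4000e-03 3.1024e+00 1.6000e-03] shift after [-0.0394  0.0458  0.0658] shift before [ 0.0421  0.0458 -0.0641]
```

Emit:
play_rows(series=[[0.01,0.01,-0.016,0,-0.039,0,0.085],[0.01,0.01,-0.017,0,0,0,0.085],[0.01,0.01,-0.017,0,0,0,0.085],[0.01,0.01,-0.017,0,0,0,0.085],[0,0,0,0,0,0,0.085]])

```text
clock: 3.4
position: [421.5, 211.6, 164.1]
ee_rot: [-0.137, -0.694, 0.694, 0.136]
contact_force: [-0.4, 0.1, -0.1]
gripper_width: 85.1
```

```bash
python3 - <<'E'
from h import *
plan([421.7,207.5,100],158.3)
d=snap('scene'); a=cv2.resize(d['color'][110:210,230:360],None,fx=5,fy=5,interpolation=cv2.INTER_CUBIC); cv2.imwrite('pics/s2.png',a[...,::-1])
E
```

```text
t 3.4 pos [421.5 211.6 164.1] jaw 157.73 down [ 0.001 -0.001 -1.   ] w 85.1 F [-0.4  0.1 -0.1] j [ 0.81  0.21 -0.48  0.   -0.88 -1.2 ]
jawgoal 158.0 turn [-0.0002 -0.0099 -0.0011] shift after [-0.0017  0.0641  0.0037] shift before [-0.0017  0.0641  0.0037]
jawgoal 338.0 turn [ 1.7000e-03  3.1316e+00 -3.0000e-04] shift after [ 0.0017  0.0641 -0.0037] shift before [-0.0017  0.0641  0.0037]
```

View pics/s2.png

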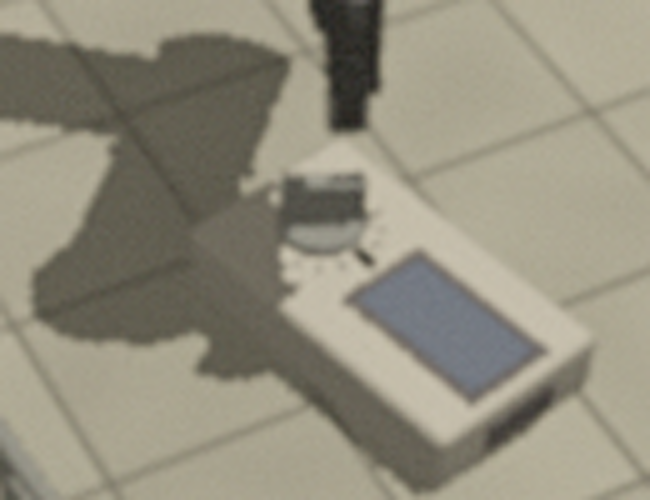

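The crop shows the open gripper above the dial, and the bar is broadside to the scene camera. I descend in two stages.

Emit:
play_rows(series=[[-0.002,0.015,0.004,0,-0.01,0,0.06],[0,0.015,0,0,0,0,0.045],[0,0.015,0,0,0,0,0.045],[0,0.015,0,0,0,0,0.045],[0,0,0,0,0,0,0.045]])

```text
clock: 3.95
position: [423.7, 202.5, 105.6]
ee_rot: [0.138, 0.695, -0.693, -0.135]
contact_force: [-0.2, -0.3, 1.7]
gripper_width: 44.4
```

```bash
python3 - <<'E'
from h import *
plan([421.7,207.5,73],158.3)
E
```

```text
t 3.95 pos [423.7 202.5 105.6] jaw 157.69 down [ 0.004  0.002 -1.   ] w 44.4 F [-0.2 -0.3  1.7] j [ 0.79  0.29 -0.56  0.   -0.71 -1.19]
jawgoal 158.0 turn [ 0.0034 -0.0106 -0.0035] shift after [ 0.0037  0.0326 -0.0039] shift before [ 0.0039  0.0326 -0.0037]
jawgoal 338.0 turn [0.0054 3.131  0.0053] shift after [-0.0037  0.0326  0.0039] shift before [ 0.0039  0.0326 -0.0037]
```

Emit:
play_rows(series=[[0.004,0.012,-0.004,0.003,-0.01,-0.003,0.045],[0,0.011,0,0,0,0,0.045],[0,0.007,0,0,0,0,0.045],[0,0,0,0,0,0,0.045]])

```text
clock: 4.35
position: [422.8, 207.7, 75.4]
ee_rot: [0.135, 0.695, -0.693, -0.133]
contact_force: [0.2, -0.4, 0.7]
gripper_width: 45.3
```

```bash
python3 - <<'E'
from h import *
plan([421.7,207.5,73],158.3)
E
```

```text
t 4.35 pos [422.8 207.7  75.4] jaw 158.14 down [ 0.003  0.002 -1.   ] w 45.3 F [ 0.2 -0.4  0.7] j [ 0.8   0.34 -0.59  0.   -0.64 -1.19]
jawgoal 158.0 turn [ 0.0032 -0.0028 -0.0019] shift after [0.0009 0.0024 0.0006] shift before [0.0009 0.0024 0.0006]
jawgoal 338.0 turn [3.0000e-03 3.1387e+00 5.1000e-03] shift after [-0.0009  0.0024 -0.0006] shift before [0.0009 0.0024 0.0006]
```

Emit:
play_rows(series=[[0.001,0.001,0,0,0,0,0.03],[0,0,0,0,0,0,0.02],[0,0,0,0,0,0,0.014],[0,0,0,0,0,0,0.005],[0,0,0,0,0,0,0.005],[0,0,0,0,0,0,0.005]])

```text
clock: 4.95
position: [421.8, 208.5, 74.9]
ee_rot: [0.135, 0.696, -0.693, -0.133]
contact_force: [-0.2, -0.4, -2.1]
gripper_width: 11.1
```

```bash
python3 - <<'E'
from h import *
plan([421.7,207.5,73],158.3); print(read_state()['wrist_torque'])
E
```

```text
t 4.95 pos [421.8 208.5  74.9] jaw 158.14 down [ 0.004  0.003 -1.   ] w 11.1 F [-0.2 -0.4 -2.1] j [ 0.81  0.34 -0.59  0.   -0.63 -1.19]
jawgoal 158.0 turn [ 0.0045 -0.0028 -0.0023] shift after [-0.0003  0.0019  0.001 ] shift before [-0.0003  0.0019  0.001 ]
jawgoal 338.0 turn [0.0036 3.1388 0.0071] shift after [ 0.0003  0.0019 -0.001 ] shift before [-0.0003  0.0019  0.001 ]
[ 0.03480951 -0.02246449 -0.02223818]
```

Emit:
play_rows(series=[[0,0,0,0,0.12,0,0.005],[0,0,0,0,0.12,0,0.005],[0,0,0,0,0.12,0,0.005],[0,0,0,0,0.12,0,0.005],[0,0,0,0,0.12,0,0.005],[0,0,0,0,0.12,0,0.005],[0,0,0,0,0,0,0.005]])

```text
clock: 5.65
position: [423.1, 207.3, 74.9]
ee_rot: [0.379, 0.599, -0.596, -0.376]
contact_force: [-0.5, 0.5, -1.4]
gripper_width: 10.8
```

```bash
python3 - <<'E'
from h import *
plan([421.7,207.5,74.5],103.3); print(read_state()['wrist_torque'])
# refine lamp yaw from both views: long window edges & lamp top via mask edges
for n,(v0,v1,u0,u1) in(('top',(205,305,205,285)),('scene',(135,205,255,355))):
    c=load(n); im=c[0][v0:v1,u0:u1].astype(int); m=(im[...,2]>im[...,0]+4).astype(np.uint8)
    k,l,st,ce=cv2.connectedComponentsWithStats(m); i=1+st[1:,4].argmax()
    cn=cv2.findContours((l==i).astype(np.uint8),0,cv2.CHAIN_APPROX_NONE)[0][0][:,0]+[u0,v0]
    w=np.array([onz(c,p,45)[:2] for p in cn]); a=np.radians(13.3); X=np.array([np.cos(a),np.sin(a)]);Y=np.array([-X[1],X[0]])
    q=(w-w.mean(0))@np.c_[X,Y]
    for s in(1,-1):
        e=q[(s*q[:,1]>15)&(abs(q[:,0])<35)]; print(n,'long edge yaw',13.3+np.degrees(np.arctan(np.polyfit(e[:,0],e[:,1],1)[0])))
        e=q[(s*q[:,0]>36)&(abs(q[:,1])<17)]; print(n,'short edge yaw',13.3-np.degrees(np.arctan(np.polyfit(e[:,1],e[:,0],1)[0])))
E
```

```text
t 5.65 pos [423.1 207.3  74.9] jaw 115.4 down [ 0.005  0.001 -1.   ] w 10.8 F [-0.5  0.5 -1.4] j [ 0.8   0.34 -0.59  0.01 -0.63 -1.94]
jawgoal 103.0 turn [ 0.0054  0.2112 -0.0007] shift after [0.0006 0.0004 0.0013] shift before [0.0008 0.0004 0.0012]
jawgoal 283.0 turn [-1.0000e-03 -2.9304e+00 -8.0000e-03] shift after [-0.0006  0.0004 -0.0013] shift before [0.0008 0.0004 0.0012]
[ 0.25551544  0.34985136 -0.01619782]
top long edge yaw 12.74802576260586
top short edge yaw 12.861380053809585
top long edge yaw 13.352846922536402
top short edge yaw 15.115712037872855
scene long edge yaw 13.358948344519089
scene short edge yaw 10.820347046410273
scene long edge yaw 12.56695079273158
scene short edge yaw 13.741422076420722
```

Emit:
play_rows(series=[[0.001,0,0.001,0.003,0.1,0,0.005],[0,0,0,0,0.08,0,0.005],[0,0,0,0,0.02,0,0.005],[0,0,0,0,0,0,0.005]])

```text
clock: 6.05
position: [423.3, 206.9, 74.9]
ee_rot: [0.436, 0.559, -0.557, -0.433]
contact_force: [-1.3, 0.3, -1.0]
gripper_width: 10.7
```

```bash
python3 - <<'E'
from h import *
plan([421.7,207.5,74.5],103.1)
E
```

```text
t 6.05 pos [423.3 206.9  74.9] jaw 104.2 down [ 0.005 -0.001 -1.   ] w 10.7 F [-1.3  0.3 -1. ] j [ 0.8   0.34 -0.59  0.01 -0.63 -2.13]
jawgoal 103.0 turn [ 0.0043  0.0192 -0.0022] shift after [0.001  0.0004 0.0014] shift before [0.001  0.0004 0.0014]
jawgoal 283.0 turn [-0.0035 -3.1224 -0.0067] shift after [-0.001   0.0004 -0.0014] shift before [0.001  0.0004 0.0014]
```

Emit:
play_rows(series=[[0,0,0,0,0.019,0,0.005],[0,0,0,0,0,0,0.005],[0,0,0,0,0,0,0.005]])

```text
clock: 6.35
position: [423.3, 206.8, 74.9]
ee_rot: [0.44, 0.555, -0.554, -0.437]
contact_force: [0.5, -0.2, -0.6]
gripper_width: 10.9
```

```bash
python3 - <<'E'
from h import *
plan([421.7,207.5,74.5],103.1)
E
```

```text
t 6.35 pos [423.3 206.8  74.9] jaw 103.27 down [ 0.005 -0.001 -1.   ] w 10.9 F [ 0.5 -0.2 -0.6] j [ 0.8   0.34 -0.59  0.01 -0.63 -2.15]
jawgoal 103.0 turn [ 0.0043  0.0029 -0.0023] shift after [0.001  0.0004 0.0014] shift before [0.001  0.0004 0.0014]
jawgoal 283.0 turn [-0.0036 -3.1387 -0.0068] shift after [-0.001   0.0004 -0.0014] shift before [0.001  0.0004 0.0014]
```

Emit:
play_rows(series=[[0,0,0,0,0,0,0.02],[0,0,0,0,0,0,0.045],[0,0,0,0,0,0,0.045],[0,-0.02,0,0,0,0,0.045],[0,-0.03,0,0,0,0,0.045],[0,-0.04,0,0,0,0,0.045],[0,-0.04,0,0,0,0,0.045],[0,-0.03,0,0,0,0,0.045],[0,0,0,0,0,0,0.045]])

```text
clock: 7.25
position: [422.7, 207.3, 241.4]
ee_rot: [0.44, 0.555, -0.555, -0.436]
contact_force: [0.2, 0.8, 0.2]
gripper_width: 45.0
```

```bash
python3 - <<'E'
from h import *
plan([481,-210,230],90)
E
```

```text
t 7.25 pos [422.7 207.3 241.4] jaw 103.43 down [ 0.005 -0.003 -1.   ] w 45.0 F [0.2 0.8 0.2] j [ 0.81  0.13 -0.37  0.01 -1.07 -2.14]
jawgoal 90.0 turn [ 0.0045  0.2345 -0.0031] shift after [-0.4173  0.0114 -0.0583] shift before [-0.4194  0.0128  0.0403]
jawgoal 270.0 turn [-0.0045 -2.9071 -0.0065] shift after [0.4173 0.0114 0.0583] shift before [-0.4194  0.0128  0.0403]
```

Emit:
play_rows(series=[[-0.038,0,0.004,0,0,0,0.06],[-0.038,0,0.004,0,0,0,0.06],[-0.038,0,0.004,0,0,0,0.06],[-0.038,0,0.004,0,0,0,0.06],[-0.038,0,0.004,0,0,0,0.06],[-0.038,0,0.004,0,0,0,0.06],[-0.038,0,0.004,0,0,0,0.06],[-0.038,0,0.004,0,0,0,0.06],[0,0,0,0.0045,0.12,-0.003,0.06],[0,0,0,0,0.1,0,0.06]])

```text
clock: 8.25
position: [462.1, -106.4, 238.2]
ee_rot: [0.496, 0.503, -0.503, -0.499]
contact_force: [-1.1, 1.0, 0.1]
gripper_width: 60.1
```

```bash
cp last_top.npz top_start.npz; python3 - <<'E'
from h import *
import os
z=np.load('top_start.npz'); S0c=cv2.imread('pics/scene0.png')[...,::-1]
plan([481,-210,230],90)
T=snap('top');S=snap('scene')
a=cv2.resize(T['color'][205:305,205:285],None,fx=5,fy=5,interpolation=cv2.INTER_CUBIC)
b=cv2.resize(z['color'][230:295,345:400],None,fx=7,fy=7,interpolation=cv2.INTER_CUBIC)
o=np.zeros((600,800,3),np.uint8);o[:500,:400]=a;o[:455,405:790]=b
cv2.imwrite('pics/c3.png',o[...,::-1])
E
```

```text
t 8.25 pos [ 462.1 -106.4  238.2] jaw 90.65 down [-0.002  0.004 -1.   ] w 60.1 F [-1.1  1.   0.1] j [ 0.12  0.14 -0.36 -0.   -1.07 -1.67]
jawgoal 90.0 turn [-0.0024  0.0113  0.0035] shift after [-0.1036  0.0082 -0.0189] shift before [-0.1039  0.0078 -0.0178]
jawgoal 270.0 turn [ 0.0056 -3.1302  0.0037] shift after [0.1036 0.0082 0.0189] shift before [-0.1039  0.0078 -0.0178]
```

View pics/c3.png

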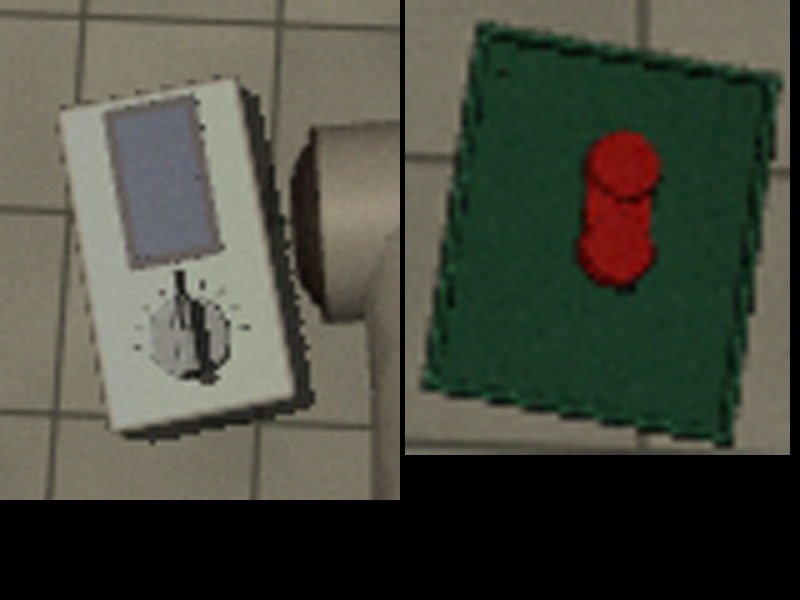

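The left crop shows the pointer stripe lined up with the index mark at (180,280), so the dial is set. The right crop shows the case lid tops at about (623,165) and (616,248).

```bash
python3 - <<'E'
from h import *
T=load('top')
f=lambda x,y:(345+(x-405+.5)/7-.5,230+(y+.5)/7-.5)
a,b=onz(T,f(623,165),27),onz(T,f(616,248),27)
print(a,b,(a+b)/2,np.linalg.norm(a-b),np.degrees(np.arctan2(*(a-b)[1::-1])))
# scene: lids in crop c1 : offset (400,280), scale 3, origin 120,200
S=load('scene'); g=lambda x,y:(120+(x-400+.5)/3-.5,200+(y-280+.5)/3-.5)
c,d=onz(S,g(515,352),27),onz(S,g(526,400),27)
print(c,d,(c+d)/2,np.linalg.norm(c-d),np.degrees(np.arctan2(*(d-c)[1::-1])))
print('top height',tri(T,f(619.5,206),S,g(520.5,376)))
E
```

```text
[ 500.50507564 -210.2943904    27.        ] [ 462.74209528 -207.18516246   27.        ] [ 481.62358546 -208.73977643   27.        ] 37.890763835632576 -4.7068507383221485
[ 462.98751892 -208.95755247   27.        ] [ 514.35461987 -216.70133711   27.        ] [ 488.67106939 -212.82944479   27.        ] 51.947524111461725 -8.572998987592538
top height (array([ 482.51074615, -211.40533286,   18.12586492]), np.float64(2.146173954038985))
```

Emit:
play_rows(series=[[-0.026,0.01,-0.005,-0.002,0.05,0.003,0.05],[-0.026,0.02,-0.005,0,0.04,0,0.05],[-0.026,0.02,-0.005,0,0,0,0.05],[-0.023,0.02,-0.005,0,0,0,0.05],[0,0.03,0,0,0,0,0.05],[0,0.02,0,0,0,0,0.05],[0,0,0,0,0,0,0.05]])

```text
clock: 9.05
position: [480.2, -208.3, 113.4]
ee_rot: [0.513, 0.488, -0.486, -0.512]
contact_force: [0.0, 0.7, -0.5]
gripper_width: 49.7
```

```bash
python3 - <<'E'
from h import *
plan([482,-209.5,60],85.3)
E
```

```text
t 9.05 pos [ 480.2 -208.3  113.4] jaw 87.04 down [ 0.002  0.001 -1.   ] w 49.7 F [ 0.   0.7 -0.5] j [-0.1   0.36 -0.42 -0.   -0.79 -1.52]
jawgoal 85.0 turn [0.0024 0.0303 0.0013] shift after [-0.0011  0.0534 -0.0019] shift before [-0.0012  0.0534 -0.0017]
jawgoal 265.0 turn [ 2.0000e-03 -3.1113e+00 -3.7000e-03] shift after [0.0011 0.0534 0.0019] shift before [-0.0012  0.0534 -0.0017]
```

Emit:
play_rows(series=[[-0.001,0.018,-0.002,0.002,0.03,0.001,0.05],[0,0.018,0,0,0,0,0.05],[0,0.015,0,0,0,0,0.05],[0,0,0,0,0,0,0.05]])

```text
clock: 9.45
position: [485.1, -208.1, 64.2]
ee_rot: [0.519, 0.483, -0.481, -0.516]
contact_force: [-0.8, 0.0, -0.5]
gripper_width: 49.8
```

```bash
python3 - <<'E'
from h import *
plan([482,-209.5,25],85.3)
T=snap('top');S=snap('scene')
b=cv2.resize(S['color'][180:270,110:210],None,fx=6,fy=6,interpolation=cv2.INTER_CUBIC)
cv2.imwrite('pics/c4.png',b[...,::-1])
E
```

```text
t 9.45 pos [ 485.1 -208.1   64.2] jaw 85.9 down [ 0.005 -0.001 -1.   ] w 49.8 F [-0.8  0.  -0.5] j [-0.1   0.44 -0.46  0.   -0.67 -1.55]
jawgoal 85.0 turn [ 0.0052  0.0105 -0.0009] shift after [-0.0016  0.0392  0.0029] shift before [-0.0015  0.0392  0.0032]
jawgoal 265.0 turn [-1.500e-03 -3.131e+00 -8.200e-03] shift after [ 0.0016  0.0392 -0.0029] shift before [-0.0015  0.0392  0.0032]
```

View pics/c4.png

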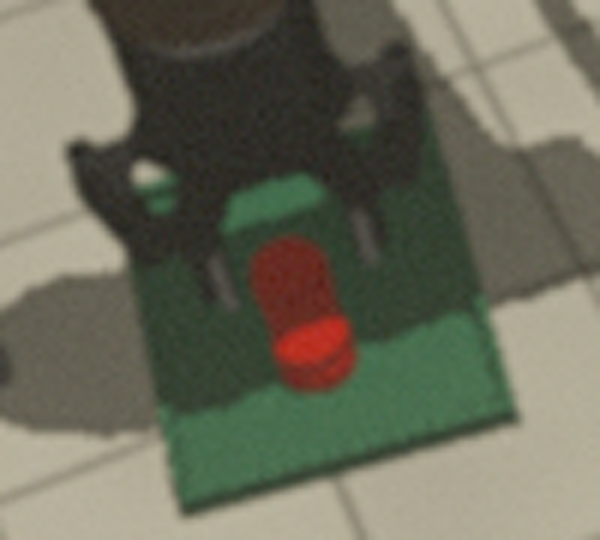

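The crop shows the fingers straddling the case, with lid tops at about (312,342) and (288,258). I check the x centre from this view.

```bash
python3 - <<'E'
from h import *
S=load('scene'); g=lambda x,y:(110+(x+.5)/6-.5,180+(y+.5)/6-.5)
c,d=onz(S,g(288,258),27),onz(S,g(313,341),27)
print(c,d,(c+d)/2,np.linalg.norm(c-d),np.degrees(np.arctan2(*(d-c)[1::-1])))
for z in(25,22,17): print(z,proj(S,[482,-209.5,z]))
E
```

```text
[ 459.21792628 -208.79642524   27.        ] [ 505.07540107 -213.343661     27.        ] [ 482.14666367 -211.07004312   27.        ] 46.082375668323685 -5.662947843687185
25 [160.38714684 229.61205171]
22 [160.62606383 230.3058535 ]
17 [161.02214392 231.45604829]
```

Emit:
play_rows(series=[[-0.002,0.013,0.002,0.005,0.01,-0.001,0.05],[0,0.013,0,0,0,0,0.05],[0,0.008,0,0,0,0,0.05],[0,0,0,0,0,0,0.05]])

```text
clock: 9.95
position: [487.1, -210.6, 33.7]
ee_rot: [0.523, 0.482, -0.477, -0.516]
contact_force: [0.0, -0.0, -0.2]
gripper_width: 50.2
```

```bash
python3 - <<'E'
from h import *
plan([482.5,-210,25],85.1)
E
```

```text
t 9.95 pos [ 487.1 -210.6   33.7] jaw 85.4 down [ 0.012 -0.002 -1.   ] w 50.2 F [ 0.  -0.  -0.2] j [-0.1   0.49 -0.48  0.   -0.59 -1.55]
jawgoal 85.0 turn [ 0.0119  0.0053 -0.0009] shift after [0.0002 0.0087 0.0047] shift before [0.0002 0.0086 0.0048]
jawgoal 265.0 turn [-1.4000e-03 -3.1362e+00 -1.8600e-02] shift after [-0.0002  0.0087 -0.0047] shift before [0.0002 0.0086 0.0048]
```

Emit:
play_rows(series=[[0,0.003,0.005,0.012,0.005,-0.001,0.05],[0,0.002,0.001,0,0,0,0.05],[0,0,0,0,0,0,0.05]])

```text
clock: 10.25
position: [481.2, -210.2, 29.0]
ee_rot: [0.521, 0.478, -0.478, -0.521]
contact_force: [-0.1, -0.4, -0.1]
gripper_width: 50.0
```

```bash
python3 - <<'E'
from h import *
plan([482.5,-210,25],85.1)
E
```

```text
t 10.25 pos [ 481.2 -210.2   29. ] jaw 85.1 down [ 0.  0. -1.] w 50.0 F [-0.1 -0.4 -0.1] j [-0.1   0.49 -0.49 -0.   -0.59 -1.55]
jawgoal 85.0 turn [ 0.0001 -0.      0.    ] shift after [ 0.0004  0.004  -0.0013] shift before [ 0.0004  0.004  -0.0013]
jawgoal 265.0 turn [-0.0000e+00  3.1416e+00  2.0000e-04] shift after [-0.0004  0.004   0.0013] shift before [ 0.0004  0.004  -0.0013]
```

Emit:
play_rows(series=[[0,0.003,-0.001,0,0,0,0.045],[0,0,0,0,0,0,0.035],[0,0,0,0,0,0,0.031],[0,0,0,0,0,0,0.031]])

```text
clock: 10.65
position: [482.8, -210.5, 26.5]
ee_rot: [0.521, 0.479, -0.478, -0.52]
contact_force: [0.2, 0.4, 0.0]
gripper_width: 30.8
```

```bash
python3 - <<'E'
from h import *
plan([482.5,-210,25.5],85.1)
E
```

```text
t 10.65 pos [ 482.8 -210.5   26.5] jaw 85.11 down [ 0.002 -0.    -1.   ] w 30.8 F [0.2 0.4 0. ] j [-0.1   0.5  -0.49  0.   -0.58 -1.55]
jawgoal 85.0 turn [ 0.0016  0.0002 -0.0002] shift after [0.0005 0.001  0.0003] shift before [0.0005 0.001  0.0003]
jawgoal 265.0 turn [-3.0000e-04 -3.1414e+00 -2.5000e-03] shift after [-0.0005  0.001  -0.0003] shift before [0.0005 0.001  0.0003]
```

At 30.8 mm the pads are already between the wells with no contact force, so I close fully.

Emit:
play_rows(series=[[0,0.001,0,0,0,0,0.02],[0,0,0,0,0,0,0.02],[0,0,0,0,0,0,0.02],[0,0,0,0,0,0,0.02]])

```text
clock: 11.05
position: [483.2, -210.8, 27.4]
ee_rot: [0.522, 0.479, -0.478, -0.52]
contact_force: [-0.9, 0.1, -0.1]
gripper_width: 27.5
```

Emit:
play_rows(series=[[0,-0.01,0,0,0,0,0.02],[0,-0.01,0,0,0,0,0.02],[0,-0.015,0,0,0,0,0.02],[0,-0.02,0,0,0,0,0.02],[0,-0.025,0,0,0,0,0.02],[0,-0.025,0,0,0,0,0.02],[0,-0.025,0,0,0,0,0.02],[0,-0.025,0,0,0,0,0.02],[0,0,0,0,0,0,0.02]])

```text
clock: 11.95
position: [482.5, -210.6, 194.2]
ee_rot: [0.522, 0.48, -0.478, -0.519]
contact_force: [0.4, 0.4, -0.1]
gripper_width: 27.1
```

```bash
python3 - <<'E'
from h import *
plan([519,230.3,200],103.1)
T=snap('top');S=snap('scene')
b=cv2.resize(S['color'][150:250,110:210],None,fx=6,fy=6,interpolation=cv2.INTER_CUBIC)
cv2.imwrite('pics/c5.png',b[...,::-1])
E
```

```text
t 11.95 pos [ 482.5 -210.6  194.2] jaw 85.19 down [ 0.005 -0.002 -1.   ] w 27.1 F [ 0.4  0.4 -0.1] j [-0.1   0.27 -0.32  0.   -0.98 -1.55]
jawgoal 103.0 turn [ 0.0052 -0.3125 -0.0023] shift after [ 0.4212 -0.0058 -0.1355] shift before [ 0.4424 -0.0064  0.0006]
jawgoal 283.0 turn [0.0033 2.8291 0.0074] shift after [-0.4212 -0.0058  0.1355] shift before [ 0.4424 -0.0064  0.0006]
```

View pics/c5.png

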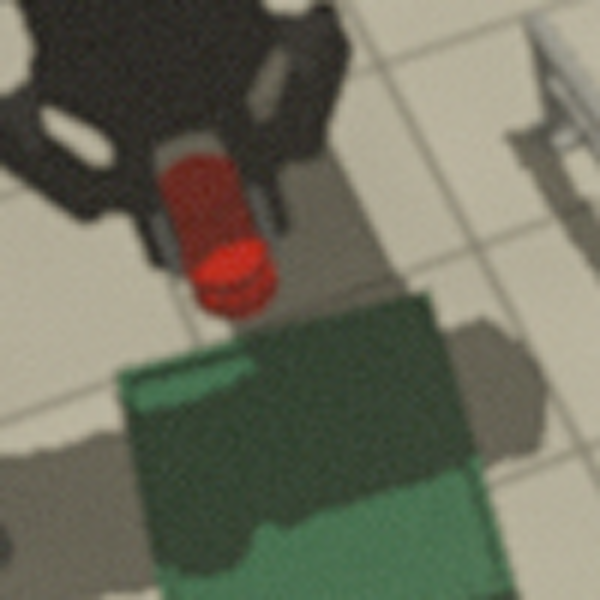

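The case is held between the pads and looks level. I carry it across at z ≈ 195–200, well above the 80 mm rail.

Emit:
play_rows(series=[[0.02,-0.001,0,0,0,0,0.02],[0.04,-0.001,0,0,0,0,0.02],[0.045,-0.001,0,0,0,0,0.02],[0.045,-0.001,0,0,0,0,0.02],[0.045,-0.001,0,0,0,0,0.02],[0.045,-0.001,0,0,0,0,0.02],[0.045,-0.001,0,0,0,0,0.02],[0.045,-0.001,0,0,0,0,0.02],[0.04,0,0,0,0,0,0.02],[0.03,0,0,0,0,0,0.02]])

```text
clock: 13.05
position: [508.2, 198.4, 185.8]
ee_rot: [-0.518, -0.467, 0.484, 0.528]
contact_force: [0.9, -0.7, -0.7]
gripper_width: 27.0
```

Emit:
play_rows(series=[[0,0,0,0,-0.05,0,0.02],[0,0,0,0,-0.1,0,0.02],[0,0,0,0,-0.1,0,0.02],[0,0,0,0,-0.04,0,0.02],[0,0,0,0,0,0,0.02]])

```text
clock: 13.55
position: [504.0, 202.0, 177.3]
ee_rot: [-0.436, -0.537, 0.563, 0.452]
contact_force: [1.6, -0.8, -1.0]
gripper_width: 27.3
```

```bash
python3 - <<'E'
from h import *
plan([519,230.3,130],103.1)
E
```

```text
t 13.55 pos [504.  202.  177.3] jaw 102.17 down [-0.041 -0.014 -0.999] w 27.3 F [ 1.6 -0.8 -1. ] j [ 0.67  0.33 -0.26 -0.02 -1.02 -2.02]
jawgoal 103.0 turn [-0.0434 -0.0163 -0.0046] shift after [ 0.0241  0.0473 -0.021 ] shift before [ 0.0247  0.0463 -0.0227]
jawgoal 283.0 turn [ 0.0072  3.1246 -0.0678] shift after [-0.0241  0.0473  0.021 ] shift before [ 0.0247  0.0463 -0.0227]
```

Emit:
play_rows(series=[[0.008,0.006,-0.008,-0.043,-0.016,-0.005,0.02],[0.008,0.01,-0.008,0,0,0,0.02],[0.008,0.014,-0.006,0,0,0,0.02],[0,0.014,0,0,0,0,0.02],[0,0,0,0,0,0,0.02]])

```text
clock: 14.05
position: [519.2, 230.9, 126.1]
ee_rot: [-0.44, -0.55, 0.555, 0.442]
contact_force: [0.5, 0.3, -0.5]
gripper_width: 27.1
```

```bash
python3 - <<'E'
from h import *
plan([519,230.3,100],103.1)
E
```

```text
t 14.05 pos [519.2 230.9 126.1] jaw 102.8 down [-0.007 -0.004 -1.   ] w 27.1 F [ 0.5  0.3 -0.5] j [ 0.7   0.41 -0.29 -0.   -0.88 -2.05]
jawgoal 103.0 turn [-0.0082 -0.0053 -0.0023] shift after [-0.0005  0.0261  0.0004] shift before [-0.0004  0.0261  0.0001]
jawgoal 283.0 turn [ 0.0036  3.1363 -0.0128] shift after [ 0.0005  0.0261 -0.0004] shift before [-0.0004  0.0261  0.0001]
```

Emit:
play_rows(series=[[0,0.012,0,-0.008,-0.005,-0.002,0.02],[0,0.01,0,0,0,0,0.02],[0,0.005,0,0,0,0,0.02],[0,0,0,0,0,0,0.02]])

```text
clock: 14.45
position: [520.0, 231.6, 96.5]
ee_rot: [-0.44, -0.552, 0.555, 0.44]
contact_force: [-0.2, 0.7, 0.5]
gripper_width: 27.0
```

```bash
python3 - <<'E'
from h import *
plan([519,230.3,77.5],103.1)
T=snap('top');S=snap('scene')
a=cv2.resize(T['color'][205:305,205:285],None,fx=5,fy=5,interpolation=cv2.INTER_CUBIC)
b=cv2.resize(S['color'][110:210,260:355],None,fx=4,fy=4,interpolation=cv2.INTER_CUBIC)
o=np.zeros((500,800,3),np.uint8);o[:500,:400]=a;o[:400,410:790]=b
cv2.imwrite('pics/c6.png',o[...,::-1])
E
```

```text
t 14.45 pos [520.  231.6  96.5] jaw 103.04 down [-0.002 -0.002 -1.   ] w 27.0 F [-0.2  0.7  0.5] j [ 0.7   0.45 -0.32  0.   -0.8  -2.05]
jawgoal 103.0 turn [-0.0027 -0.001  -0.0019] shift after [-0.001   0.019   0.0012] shift before [-0.001   0.019   0.0012]
jawgoal 283.0 turn [ 3.0000e-03  3.1405e+00 -4.3000e-03] shift after [ 0.001   0.019  -0.0012] shift before [-0.001   0.019   0.0012]
```

View pics/c6.png

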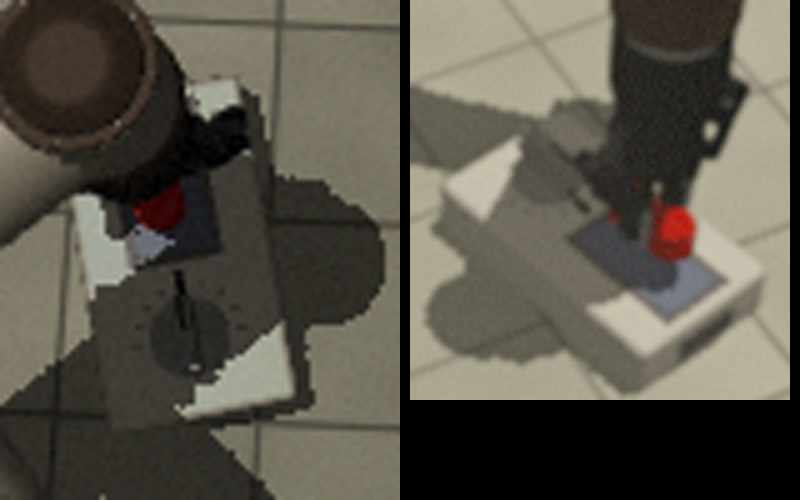

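The top crop shows the near-dial lid at (160,210) over the window. The scene crop shows the far lid at (672,235), and the dial pointer still points at the mark. I compare the red extents with where a centred case should appear.

```bash
cat > chk.py <<'E'
from h import *
def chk():
    s=read_state(); p=s['position']; x=R.from_quat(s['ee_rot']).as_matrix()[:,0]; X=np.array([x[1],-x[0],0])
    for n,e,(v0,v1,u0,u1) in(('scene',1,(140,190,305,345)),('top',-1,(225,265,225,255))):
        c=load(n); im=c[0][v0:v1,u0:u1].astype(int); m=(im[...,0]>im[...,1]+40)&(im[...,0]>2*im[...,1])
        k,l,st,_=cv2.connectedComponentsWithStats(m.astype(np.uint8)); i=1+st[1:,4].argmax(); q=np.argwhere(l==i)[:,::-1]+[u0,v0]
        print(n,'seen u',q[:,0].min(),q[:,0].max(),'v',q[:,1].min(),q[:,1].max(),'n',len(q))
        t=np.linspace(0,2*np.pi,72)
        for zb in(-24.5,-22.5,-20.5):
            P=[proj(c,p+19*e*X+[16.5*np.cos(a),16.5*np.sin(a),z]) for a in t for z in(zb,zb+22)]; P=np.array(P)
            print('  pred',zb,P.min(0).round(1),P.max(0).round(1))
        print('  mm/px',1/np.linalg.norm(proj(c,p+X)-proj(c,p)),'du,dv per mm along X',proj(c,p+X)-proj(c,p),'up',proj(c,p+[0,0,1])-proj(c,p))
chk()
E
python3 chk.py
```

```text
scene seen u 320 330 v 161 174 n 126
  pred -24.5 [319.2 161.4] [332.3 176.2]
  pred -22.5 [319.3 160.8] [332.4 175.7]
  pred -20.5 [319.3 160.3] [332.5 175.2]
  mm/px 2.9839560921719213 du,dv per mm along X [0.26158941 0.20947585] up [ 0.02627262 -0.26516438]
top seen u 232 241 v 242 250 n 52
  pred -24.5 [230.7 239. ] [242.2 250.6]
  pred -22.5 [230.7 238.9] [242.2 250.5]
  pred -20.5 [230.6 238.8] [242.1 250.4]
  mm/px 3.0945936877708062 du,dv per mm along X [-0.05357085 -0.31867278] up [-0.03620074 -0.04738845]
```

Emit:
play_rows(series=[[0,0.008,0,-0.003,-0.001,-0.002,0.02],[-0.001,0.006,0,0,0,0,0.02],[0,0.002,0,0,0,0,0.02],[0,0,0,0,0,0,0.02]])

```text
clock: 14.95
position: [521.4, 231.2, 81.6]
ee_rot: [0.44, 0.556, -0.552, -0.439]
contact_force: [0.1, 0.2, -0.1]
gripper_width: 27.1
```

```bash
python3 - <<'E'
from h import *
plan([521,230.8,77.5],103.1)
E
```

```text
t 14.95 pos [521.4 231.2  81.6] jaw 103.11 down [ 0.004  0.003 -1.   ] w 27.1 F [ 0.1  0.2 -0.1] j [ 0.7   0.47 -0.34  0.   -0.76 -2.04]
jawgoal 103.0 turn [0.005  0.0001 0.0022] shift after [-0.0003  0.0041  0.0005] shift before [-0.0003  0.0041  0.0005]
jawgoal 283.0 turn [ 0.0034 -3.1414 -0.0079] shift after [ 0.0003  0.0041 -0.0005] shift before [-0.0003  0.0041  0.0005]
```

Emit:
play_rows(series=[[0,0.004,0,0.005,0,0.002,0.02],[0,0,0,0,0,0,0.02],[0,0,0,0,0,0,0.02],[0,0,0,0,0,0,0.02]])

```text
clock: 15.35
position: [521.7, 231.4, 77.5]
ee_rot: [0.44, 0.554, -0.554, -0.44]
contact_force: [-0.2, 0.3, 0.0]
gripper_width: 27.5
```

```bash
python3 - <<'E'
from h import *
plan([521,230.8,77.5],103.1)
T=snap('top');S=snap('scene')
a=cv2.resize(T['color'][225:285,215:275],None,fx=6,fy=6,interpolation=cv2.INTER_CUBIC)
b=cv2.resize(S['color'][140:205,290:350],None,fx=7,fy=7,interpolation=cv2.INTER_CUBIC)
o=np.zeros((460,800,3),np.uint8);o[:360,:360]=a;o[:455,370:790]=b
cv2.imwrite('pics/c7.png',o[...,::-1])
import chk
E
```

```text
t 15.35 pos [521.7 231.4  77.5] jaw 103.11 down [ 0.  0. -1.] w 27.5 F [-0.2  0.3  0. ] j [ 0.7   0.47 -0.34 -0.   -0.76 -2.04]
jawgoal 103.0 turn [0.0003 0.0002 0.0002] shift after [-0.0004  0.      0.0009] shift before [-0.0004  0.      0.0009]
jawgoal 283.0 turn [ 3.0000e-04 -3.1414e+00 -4.0000e-04] shift after [ 0.0004  0.     -0.0009] shift before [-0.0004  0.      0.0009]
scene seen u 320 330 v 166 180 n 123
  pred -24.5 [318.8 166.9] [331.8 181.6]
  pred -22.5 [318.9 166.4] [331.8 181.1]
  pred -20.5 [318.9 165.9] [331.9 180.6]
  mm/px 3.0085167024122073 du,dv per mm along X [0.25860157 0.20882565] up [ 0.02569281 -0.25851275]
top seen u 233 241 v 243 250 n 47
  pred -24.5 [231.7 239.5] [243.  250.9]
  pred -22.5 [231.6 239.4] [242.9 250.9]
  pred -20.5 [231.5 239.3] [242.9 250.8]
  mm/px 3.1362773508601194 du,dv per mm along X [-0.05328209 -0.31436591] up [-0.03511164 -0.04638871]
```

View pics/c7.png

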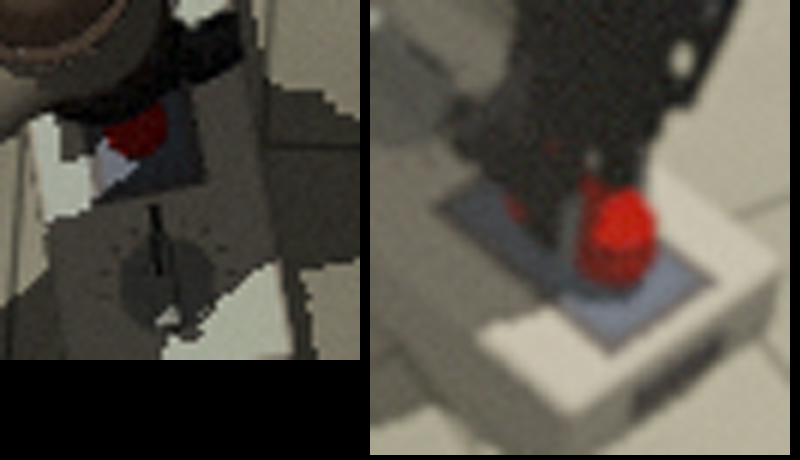

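The crops show the case over the window, with an even shadow under it and the dial pointer still on the mark. One quick levelness check with the barely visible rear well, then I hand in.

```bash
python3 - <<'E'
from h import *
c=load('scene'); s=read_state(); p=s['position']; x=R.from_quat(s['ee_rot']).as_matrix()[:,0]; X=np.array([x[1],-x[0],0])
im=c[0][150:185,300:335].astype(int); m=(im[...,0]>im[...,1]+22); k,l,st,ce=cv2.connectedComponentsWithStats(m.astype(np.uint8),connectivity=4)
for i in range(1,k):
    if st[i,4]>1: print(ce[i]+[300,150],st[i]+[300,150,0,0,0])
t=np.linspace(0,6.28,72)
for e in(-21,21):
  P=np.array([proj(c,p+e*0+X*(e-2 if e>0 else e)*1.0+[16.5*np.cos(a),16.5*np.sin(a),z]) for a in t for z in(-22.5,-.5)]); print(e,P.min(0),P.max(0))
print(s['clock'],p,s['contact_force'])
E
```

```text
[324.65838509 172.86956522] [319 165  13  16 161]
[310.14285714 169.42857143] [309 168   3   4   7]
-21 [308.76565851 158.17855866] [321.42823455 172.68642429]
21 [318.85658243 166.39132029] [331.84698164 181.12730297]
15.45 [521.75267952 231.4212599   77.58973781] [ 0.59645237 -0.42205641 -0.78318501]
```

```bash
python3 -c "
from bench import *
print(job_done())"
```

```text
the job is handed in; nothing more can be done
None
```

The dial is set to the index mark, and the arm is still holding the large red case level above the lamp's window. I handed the job in at about 15.5 s.

- **Dial:** I gripped the bar and turned it about 55° clockwise. The last pictures show its pointer stripe on the mark. The final heading matches the lamp's measured yaw of about 13.1° to within roughly half a degree.
- **Case position:** It crossed the rail with its underside more than 150 mm above the shelf, against an 80 mm rail. The tool centre is at (521.7, 231.4, 77.6) mm. I put it about 2 mm past the window centre because the case sits about 2 mm off-centre in the jaws.
- **Last checks:** The case is centred on the window to about 2 mm. Its underside is about 10 mm above the lamp, taken from the tool height at the grasp, because the pictures fix height only to about 2 mm. Both visible wells match a level case, though the rear one shows only a few pixels. The contact force at the end was about 1 N, and the cup, pump and mirror stayed clear of the arm's path.
- **Disagreement:** The two cameras placed the window centre about 1.5 mm apart. My first scene-view estimate of the case position also differed by several millimetres. I relied on the top view and the closer check.

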